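# Start the thread and screw the lid onto the picture-hook jar

### The arm

A 7-joint arm with a two-finger parallel gripper is mounted at the origin on the work surface. World frame = base frame: x ahead of the robot, y to its left, z up, the work surface at z = 0. Lengths are in m, angles in rad, forces in N, time in s.
With the tool pointing down it reaches from about 0.4 to 0.875 m from the base axis. Payload 19.3 kg.
Tool frame: the origin (TCP) lies on the centre line of the jaws, within the pads' length; the fingertips stand 8 mm ahead of it and the grasp point (between the pads) lies 11 mm behind it (bot.tip_extent is the distance from the TCP to the fingertips, in m); x points along the fingers, y is the direction in which the jaws open and shut, and the axes are right-handed (so a half turn about x gives the same grasp; the last joint's range is limited). The gripper opens to 85 mm and grips with 20 to 120 N. Pads are 22 mm wide; open, the fingers measure 114 mm over their backs; the gripper's body (76 mm by 85 mm) begins 54 mm behind the grasp point. The pads swing forward as they close: fully open they stand 13 mm farther back than shut.
Start: joints at [-1.339, 0.521, -0.036, 1.599, 0.021, 1.021, -0.113], TCP at [0.186, 0.597, 0.239] pointing down, gripper open.
Joint ranges: [-2.91, 2.91], [-0.3, 2.13], [-1.5, 1.42], [0.17, 2.43], [-1.26, 4.41], [0.16, 1.93], [-2.52, 2.52]. Speed limits (rad/s): [1.89, 1.89, 2.39, 2.39, 3.01, 3.01, 3.01].

### API

Orientations are given as [roll, pitch, yaw] about the fixed x, y, z axes, in that order (R = Rz(yaw) Ry(pitch) Rx(roll)).
In Python, from workcell import sensors, imaging, order, bot gives the robot as it stands.
- The arm moves only by the tool arm_command, never from a script. Its argument "commands" is a list of rows, each an object of numbers: "dx", "dy", "dz": the shift along the tool's x, y, z in cm; "twist": the turn about the tool's x in rad. A call has 1 to 12 rows; each row is the pose to reach, as a shift and turn from the pose measured when the call began, along the tool's axes at that moment; what a row does not reach only later rows make up. A row lasts 1/12 s, in which the tool goes at most 41.7 mm and 7.16 degrees, less where a joint would pass 70% of its speed; a pose out of reach is approached as far as the arm can. A call with a gripper value outside its range is refused whole. "grip" is the closure, from -1 (fully open) to 1 (shut), set as the call begins (left out, the last holds). The fingers move at their own pace and stop on an object; "squeeze" is the grip in N (left out, the last holds). Time passes only in rows, so rows that repeat a pose let the fingers close. It gives the time, the measured TCP pose, the force and the opening at its end, in the units of the state.
- sensors.observe(): the state, without advancing time (a new reading comes with each control period).
- imaging.grab_frame(name): name is "side" or "top" or "wrist"; returns the picture (400x640x3 uint8, red, green, blue); there is no depth.
- imaging.camera_info(name): a dict with "fx", "fy", "cx", "cy" (pixels), "origin" and "attitude" of the camera in the world. Camera axes: x right, y down, z forward; pixel columns grow to the right and rows downward; lengths in m; the calibration is good to about 2 mm. A picture is of the moment at which its call begins: read the wrist's pose just before it. camera_info takes no time and is no camera call; for the wrist camera it gives the pose at the moment of the call.
- order.job_done(): hands the job in, once; it reports no verdict.
The state is a dict: "clock": time; "qpos": joint angles; "qd": joint speeds; "joint_efforts": joint torques, N m; "position": TCP position; "tool_rot": TCP orientation; "force": force on the tool from outside, world axes, zero at the start; "moment": the same for the moment, N m; "grip_width": finger opening in m.
Only numpy, scipy, OpenCV 4.12 (cv2) and the standard library are available. Lean on these libraries where they do the work, as an engineer would, in place of code of your own. Each camera call takes 0.05 s, during which the arm holds its last target.

### The job

The lid of the glass jar of picture hooks has been laid on its neck without catching the thread. Without lifting it off, turn the lid back (anticlockwise seen from above) until it drops into the thread, then screw it forward (clockwise) until it is fully home and tight, its pointer lined up with the small ridge on the jar's wooden base. Let go of it, and leave the roll of tape and the bowl beside the jar where they are.

Things in the scene. Friction and masses are not known exactly. Their poses are not given: they have to be found in the camera images.
- jar: Clear glass jar of brass hooks, fixed to the desk by a round wooden base (100 mm diameter, 20 mm high). The jar is 72 mm in diameter up to 90 mm above the desk; then a 45 mm neck rises to the rim. Origin: centre of the base's underside, on the desk; z up along the neck; +x points from the jar's middle to the small ridge on the base.
- jar_rim (a point): Centre of the jar's rim, 125 mm above the desk. The neck below it has three equal right-hand threads on its outside, 120 degrees apart, out to 52 mm diameter, lead 18 mm per turn (2.87 mm per rad). A lid that has passed the thread's start falls about 6 mm when let down or let go; up to 50 degrees farther back it still falls in, only to a higher place on the thread.
- lid: Loose aluminium screw lid, 61 mm in diameter, 19 mm high, about 60 g; grip it across the diameter at any yaw. At first it lies level on top of the threads, its top about 135 mm above the desk, and must turn 24 to 44 degrees anticlockwise (rising up to 2.2 mm) to pass the thread's start. Tight, its top is 128.6 mm above the desk. Origin: centre of its lower edge, 19 mm under its top; z up.
- lid_mark (a point): Outer end of the raised pointer (a dark 22 x 5 mm bar, radial, on the lid's top), 28 mm from the lid's axis. Seen from above it is anticlockwise of the ridge on the base by 29 to 46 degrees at first and about 72 degrees where the lid drops; it is in line with the ridge when the lid is tight, and an end stop lies about 10 degrees beyond.
- jar_pip (a point): The outer part of the small dark metal ridge (16 x 6 x 5 mm, radial) on top of the jar's base: 46 mm from the jar's axis, 24 mm above the desk.
- tape: Pale brown roll of tape lying flat beside the jar, 96 mm outside diameter, 72 mm inside, 25 mm high. Origin: centre of its underside.
- bowl: Small white bowl beside the jar, 100 mm in diameter, 45 mm high. Origin: centre of its underside.
There are look-alikes about, which are no part of the job. There is more than one size of the jar; the one meant has the size given above. Several things have the shape of the lid; the one meant has the colours described above.

How it is judged:
By the outcome, as a careful person would: the job done as asked, in the order asked, and still so for the second after the job is handed in, with the robot touching nothing.
It also fails if it takes over 48 s, if anything falls off the work surface, if the arm or the gripper's body presses on something with over 40 N, if the wrist force passes 120 N, or if a joint passes its speed limit or range.

## Working session

There is one attempt and no reset: what is moved stays moved. The work goes in short steps, Python scripts to look and compute and a tool call to move; the robot and the scene stay as the last step left them, time stands still between calls to the robot, and variables do not carry over. Pictures are saved under pics/ and viewed, and the job is handed in when it is done.

Besides the shell and the picture viewer there is one more tool, called after "Emit:" as name(argument=value, ...), one argument or row to a line, values as JSON. arm_command: Moves the arm, as the interface text tells. Its arguments: {"type":"object","properties":{"commands":{"type":"array"},"grip":{"type":"number"},"squeeze":{"type":"number"}},"required":["commands"]}

```bash
ls; mkdir -p pics
python3 - <<'E'
from workcell import sensors, imaging, order, bot
import cv2
s=sensors.observe();print(s)
for n in("side","top","wrist"):
    print(n,imaging.camera_info(n))
    cv2.imwrite(f"pics/{n}0.png",imaging.grab_frame(n)[:,:,::-1])
E
```

```text
pics
{'clock': 0.0, 'qpos': array([-1.33923002,  0.52201797, -0.03631647,  1.59996595,  0.02117557,
        1.02114148, -0.11280848]), 'qd': array([-7.79279055e-04,  2.53760937e-05,  1.02975566e-03, -2.10550321e-03,
       -1.15755590e-03, -9.35331277e-04,  3.35084171e-04]), 'joint_efforts': array([ 8.05147283e-04, -9.27120423e+01,  1.98027670e+00, -3.69937062e+01,
        1.78004644e-02,  8.21650727e-03, -4.35110132e-05]), 'position': array([0.18569276, 0.59643901, 0.23873845]), 'tool_rot': array([-1.51204248,  1.56964763, -1.81385025]), 'force': array([-0.15033339, -0.10331879, -0.62578505]), 'moment': array([ 0.01187547, -0.01313612,  0.00655269]), 'grip_width': 0.08563626452973623}
side {'fx': 513.6162262312515, 'fy': 513.6162262312515, 'cx': 314.9039825323898, 'cy': 198.59053947640103, 'origin': array([ 0.32880299, -0.60920798,  0.7374191 ]), 'attitude': array([-2.31174957,  0.00880238, -0.33893833])}
top {'fx': 442.24585346208505, 'fy': 442.24585346208505, 'cx': 323.9214379951369, 'cy': 196.6704366052285, 'origin': array([0.51697186, 0.05852404, 0.9505239 ]), 'attitude': array([-3.07862186, -0.03015418, -1.56801025])}
wrist {'fx': 291.19721617226793, 'fy': 291.19721617226793, 'cx': 317.1613068754059, 'cy': 199.23310654241664, 'origin': array([0.12273232, 0.61657555, 0.37371155]), 'attitude': array([2.87429591e+00, 1.85027042e-04, 1.26979326e+00])}
```

View pics/top0.png

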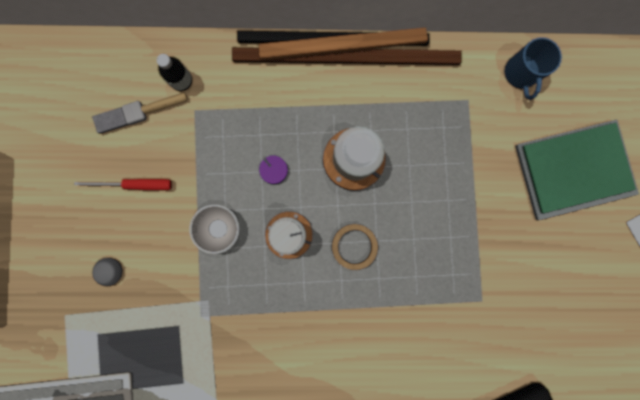

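View pics/side0.png

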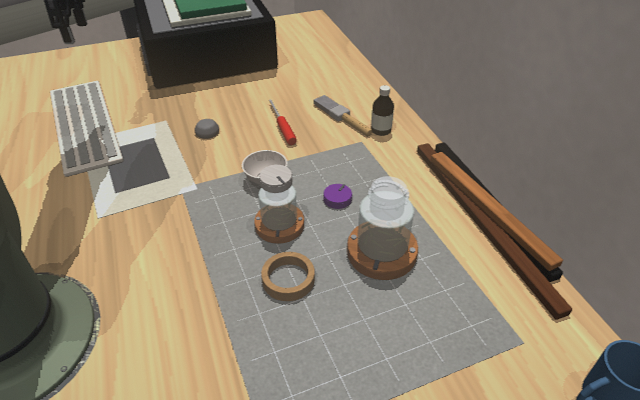

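View pics/wrist0.png

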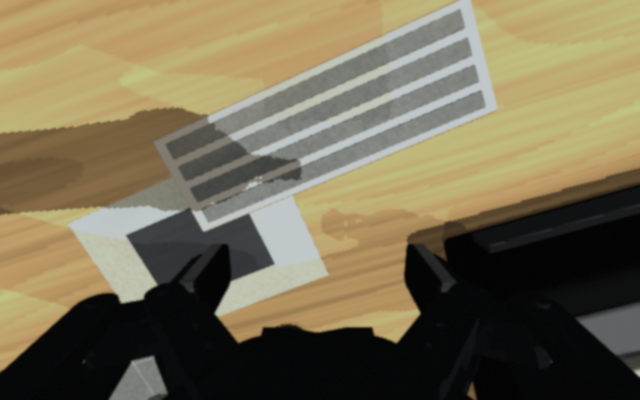

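Candidates: for the jar, the small one at top px (289,237) or the larger one at (355,158). For the lid, the aluminium one on the small jar (286,236), the purple one (273,170) or the grey dome (107,271). The description fits the small jar and the aluminium lid, so I'll check them in a close crop.

Run:
```python
import cv2
a=cv2.imread("pics/top0.png")[195:275,245:345];cv2.imwrite("pics/c1.png",cv2.resize(a,None,fx=7,fy=7,interpolation=cv2.INTER_CUBIC))
a=cv2.imread("pics/side0.png")[150:250,230:330];cv2.imwrite("pics/c2.png",cv2.resize(a,None,fx=6,fy=6,interpolation=cv2.INTER_CUBIC))
```

```text
(no output)
```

View pics/c1.png

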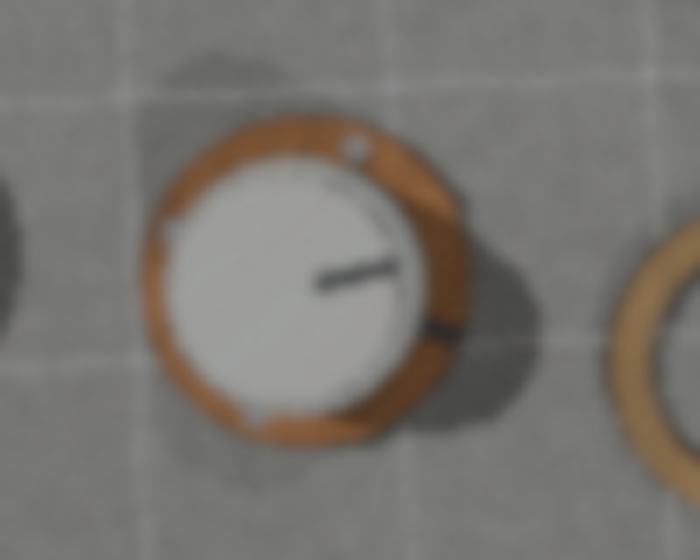

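View pics/c2.png

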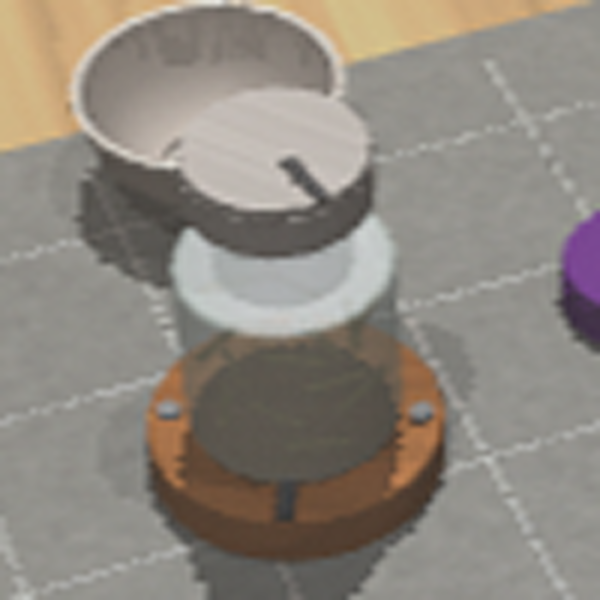

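Emit:
arm_command(
  commands=[
    {"dy": -3.8, "dz": 4.4, "twist": 0.1},
    {"dy": -7.6, "dz": 8.9, "twist": 0.2},
    {"dy": -11.4, "dz": 13.3, "twist": 0.32},
    {"dy": -15.2, "dz": 17.8, "twist": 0.43},
    {"dy": -19, "dz": 22.2, "twist": 0.53},
    {"dy": -22.7, "dz": 26.6, "twist": 0.64},
    {"dy": -26.5, "dz": 31.1, "twist": 0.75},
    {"dy": -30.3, "dz": 35.5, "twist": 0.85},
    {"dy": -34.1, "dz": 40, "twist": 0.96},
    {"dy": -37.9, "dz": 44.4, "twist": 1.07},
    {"dy": -37.9, "dz": 44.4, "twist": 1.07},
    {"dy": -37.9, "dz": 44.4, "twist": 1.07},
  ],
  grip=-1,
)

```text
validation failed for argument at $.co...
```

Emit:
arm_command(
  commands=[
    {"dx": 0, "dy": -3.8, "dz": 4.4, "twist": 0.1},
    {"dx": 0, "dy": -7.6, "dz": 8.9, "twist": 0.2},
    {"dx": 0, "dy": -11.4, "dz": 13.3, "twist": 0.32},
    {"dx": 0, "dy": -15.2, "dz": 17.8, "twist": 0.43},
    {"dx": 0, "dy": -19, "dz": 22.2, "twist": 0.53},
    {"dx": 0, "dy": -22.7, "dz": 26.6, "twist": 0.64},
    {"dx": 0, "dy": -26.5, "dz": 31.1, "twist": 0.75},
    {"dx": 0, "dy": -30.3, "dz": 35.5, "twist": 0.85},
    {"dx": 0, "dy": -34.1, "dz": 40, "twist": 0.96},
    {"dx": 0, "dy": -37.9, "dz": 44.4, "twist": 1.07},
    {"dx": 0, "dy": -37.9, "dz": 44.4, "twist": 1.07},
    {"dx": 0, "dy": -37.9, "dz": 44.4, "twist": 1.07},
  ],
  grip=-1,
)

```text
clock: 1.15
position: [0.4529, 0.1719, 0.2393]
tool_rot: [-0.255, 1.57, -1.627]
force: [0.9, 0.5, -0.7]
grip_width: 0.0855
```

```bash
cat >> h.py <<'E'
def st(target=None):
    q=sensors.observe(); M=R.from_euler('xyz',q['tool_rot']).as_matrix()
    print('t',round(q['clock'],2),'pos',q['position'].round(4),'jawaz',round(np.degrees(np.arctan2(M[1,1],M[0,1])),2),'x',M[:,0].round(3),'F',q['force'].round(1),'M',q['moment'].round(2),'w',round(q['grip_width'],4),'q',q['qpos'].round(2))
    if target is not None: print('shift cm',(M.T@(np.array(target)-q['position'])*100).round(2))
    return q,M
E
python3 -c "
from h import *
st([.497,.1025,.239])"
```

```text
t 1.15 pos [0.4529 0.1719 0.2393] jawaz 11.38 x [-0.    -0.001 -1.   ] F [ 0.9  0.5 -0.7] M [ 0.03 -0.02  0.01] w 0.0855 q [-0.76  0.31  0.34  1.97 -0.13  0.88 -0.15]
shift cm [0.03 2.96 7.68]
```

Emit:
arm_command(
  commands=[
    {"dx": 0, "dy": 1.2, "dz": 3, "twist": 0},
    {"dx": 0, "dy": 2.4, "dz": 6, "twist": 0},
    {"dx": 0, "dy": 2.96, "dz": 7.68, "twist": 0},
    {"dx": 0, "dy": 2.96, "dz": 7.68, "twist": 0},
    {"dx": 0, "dy": 2.96, "dz": 7.68, "twist": 0},
    {"dx": 0, "dy": 2.96, "dz": 7.68, "twist": 0},
  ],
)

```text
clock: 1.65
position: [0.4966, 0.103, 0.2391]
tool_rot: [-1.019, 1.57, -2.39]
force: [-1.0, 0.0, 0.2]
grip_width: 0.0855
```

Run:
```python
from h import *
st([.497,.1025,.239])
ci=imaging.camera_info('wrist'); im=imaging.grab_frame('wrist')
cv2.imwrite('pics/w1.png',cv2.resize(im[:,:,::-1],(800,500),interpolation=cv2.INTER_CUBIC))
print(ci)
for z in (.135,):
  print(proj(ci,[[.497,.1025,z]]), proj(ci,[[.497,.1025,.02]]))
  a=np.linspace(0,2*np.pi,5)[:-1]
  print(proj(ci,np.c_[.497+.0305*np.cos(a),.1025+.0305*np.sin(a),a*0+z]))
```

```text
t 1.65 pos [0.4966 0.103  0.2391] jawaz 11.4 x [-0.001 -0.001 -1.   ] F [-1.   0.   0.2] M [-0.03  0.01 -0.  ] w 0.0855 q [-0.61  0.35  0.37  1.92 -0.16  0.9   0.04]
shift cm [0.01 0.03 0.05]
{'fx': 291.19721617226793, 'fy': 291.19721617226793, 'cx': 317.1613068754059, 'cy': 199.23310654241664, 'origin': array([0.48397688, 0.16835119, 0.37405632]), 'attitude': array([ 2.87544978e+00, -1.06006435e-03,  1.99777270e-01])}
[[316.50741772 201.44734447]] [[316.61055231 176.24637237]]
[[351.34271654 208.22748787]
 [323.81660784 166.58810876]
 [281.21384979 194.57800618]
 [309.64657318 234.16831533]]
```

View pics/w1.png

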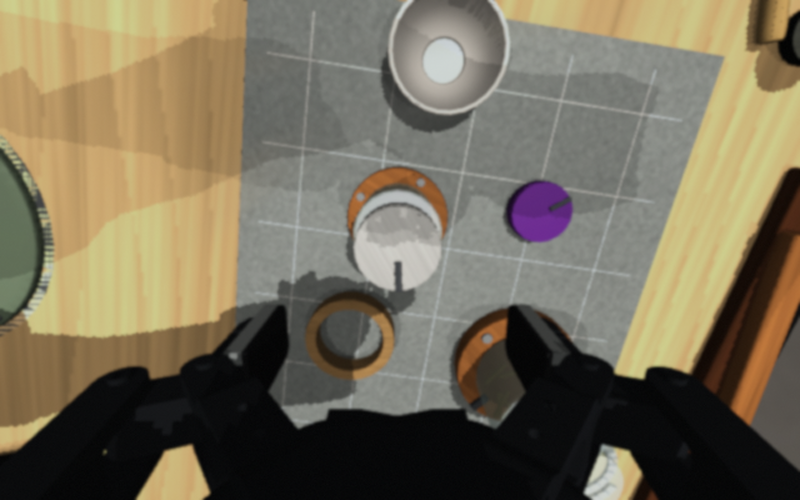

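Run:
```python
import cv2
a=cv2.imread("pics/w1.png");a=cv2.resize(a,(640,400),interpolation=cv2.INTER_AREA)[125:245,260:380];cv2.imwrite("pics/c3.png",cv2.resize(a,None,fx=5,fy=5,interpolation=cv2.INTER_CUBIC))
```

```text
(no output)
```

View pics/c3.png

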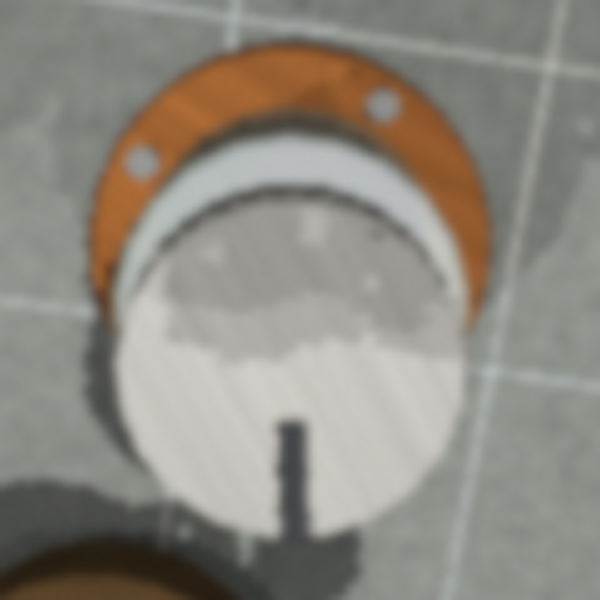

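Emit:
arm_command(
  commands=[
    {"dx": 1, "dy": 0, "dz": 0, "twist": -0.12},
    {"dx": 2, "dy": 0, "dz": 0, "twist": -0.24},
    {"dx": 3, "dy": 0, "dz": 0, "twist": -0.36},
    {"dx": 3, "dy": 0, "dz": 0, "twist": -0.48},
    {"dx": 3, "dy": 0, "dz": 0, "twist": -0.6},
    {"dx": 3, "dy": 0, "dz": 0, "twist": -0.72},
    {"dx": 3, "dy": 0, "dz": 0, "twist": -0.84},
    {"dx": 3, "dy": 0, "dz": 0, "twist": -0.96},
    {"dx": 3, "dy": 0, "dz": 0, "twist": -1.08},
    {"dx": 3, "dy": 0, "dz": 0, "twist": -1.2},
    {"dx": 3, "dy": 0, "dz": 0, "twist": -1.3},
    {"dx": 3, "dy": 0, "dz": 0, "twist": -1.3},
  ],
)

```text
clock: 2.7
position: [0.4962, 0.1042, 0.2093]
tool_rot: [-2.864, 1.57, -2.928]
force: [0.3, 0.2, 0.1]
grip_width: 0.0852
```

Run:
```python
from h import *
st()
ci=imaging.camera_info('wrist'); im=imaging.grab_frame('wrist')
cv2.imwrite('pics/w2raw.png',im[:,:,::-1])
print(ci['origin'],ci['attitude'],proj(ci,[[.4975,.103,.135]]))
u,v=proj(ci,[[.4975,.103,.135]])[0].astype(int)
a=im[v-70:v+70,u-80:u+80,::-1];print(u-80,v-70)
cv2.imwrite('pics/w2.png',cv2.resize(a,None,fx=4,fy=4,interpolation=cv2.INTER_CUBIC))
```

```text
t 2.7 pos [0.4962 0.1042 0.2093] jawaz 86.31 x [-0. -0. -1.] F [0.3 0.2 0.1] M [-0.03 -0.01 -0.04] w 0.0852 q [-0.36  0.37  0.04  1.94 -0.02  0.83  1.2 ]
[0.43040252 0.10872071 0.34424545] [ 2.87468791e+00 -3.11678807e-04  1.50724879e+00] [[315.15446782 212.16730939]]
235 142
```

View pics/w2.png

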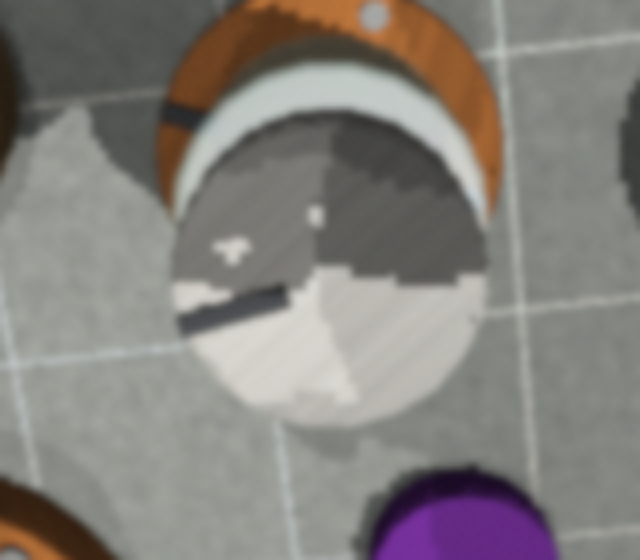

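Run:
```python
from h import *
c1={'fx':291.197,'fy':291.197,'cx':317.161,'cy':199.233,'origin':np.array([0.48397688,0.16835119,0.37405632]),'attitude':np.array([2.87544978,-1.06e-3,.19977727])}
c2=dict(c1,origin=np.array([0.43040252,0.10872071,0.34424545]),attitude=np.array([2.87468791,-3.1e-4,1.50724879]))
p1=ray(c1,317.8,197.6,.135)[:2];p2=ray(c2,317.1,209.1,.135)[:2];print(p1,p2)
rot=lambda a:np.array([[np.cos(a),-np.sin(a)],[np.sin(a),np.cos(a)]])
A=np.block([[np.eye(2),rot(c1['attitude'][2])],[np.eye(2),rot(c2['attitude'][2])]])
print(np.linalg.solve(A,np.r_[p1,p2]))
f=lambda a,b:(235+(a+.5)/4-.5,142+(b+.5)/4-.5)
mo=ray(c2,*f(180,325),.136);mi=ray(c2,*f(288,293),.136);ro=ray(c2,*f(163,112),.024);ri=ray(c2,*f(193,119),.024)
an=lambda p,q:np.degrees(np.arctan2(*(p-q)[[1,0]]))
print(an(mo,mi),mo,ro,ri)
```

```text
[0.49740488 0.10604548] [0.49517789 0.10461788]
[0.4972231  0.10387825 0.00060826 0.00208805]
-76.37954432338132 [0.50396779 0.07558733 0.136     ] [0.48086987 0.05916452 0.024     ] [0.4833519  0.06728134 0.024     ]
```

Emit:
arm_command(
  commands=[
    {"dx": 1, "dy": -0.04, "dz": 0.1, "twist": 0.12},
    {"dx": 2, "dy": -0.04, "dz": 0.1, "twist": 0.24},
    {"dx": 3, "dy": -0.04, "dz": 0.1, "twist": 0.36},
    {"dx": 4, "dy": -0.04, "dz": 0.1, "twist": 0.48},
    {"dx": 5, "dy": -0.04, "dz": 0.1, "twist": 0.6},
    {"dx": 6, "dy": -0.04, "dz": 0.1, "twist": 0.7},
    {"dx": 7, "dy": -0.04, "dz": 0.1, "twist": 0.8},
    {"dx": 8, "dy": -0.04, "dz": 0.1, "twist": 0.8},
    {"dx": 8.8, "dy": -0.04, "dz": 0.1, "twist": 0.8},
    {"dx": 9.5, "dy": -0.04, "dz": 0.1, "twist": 0.8},
    {"dx": 9.5, "dy": -0.04, "dz": 0.1, "twist": 0.8},
    {"dx": 9.5, "dy": -0.04, "dz": 0.1, "twist": 0.8},
  ],
)

```text
clock: 3.75
position: [0.4972, 0.1034, 0.1142]
tool_rot: [-2.12, 1.57, -2.991]
force: [-0.3, 0.5, -0.8]
grip_width: 0.085
```

Run:
```python
from h import *
st([.4972,.1037,.1145])
cv2.imwrite('pics/w3.png',imaging.grab_frame('wrist')[:,:,::-1])
```

```text
t 3.75 pos [0.4972 0.1034 0.1142] jawaz 40.11 x [-0.001 -0.    -1.   ] F [-0.3  0.5 -0.8] M [-0.01 -0.    0.03] w 0.085 q [-0.48  0.53  0.21  2.02 -0.18  0.61  0.55]
shift cm [-0.03  0.02 -0.02]
```

View pics/w3.png

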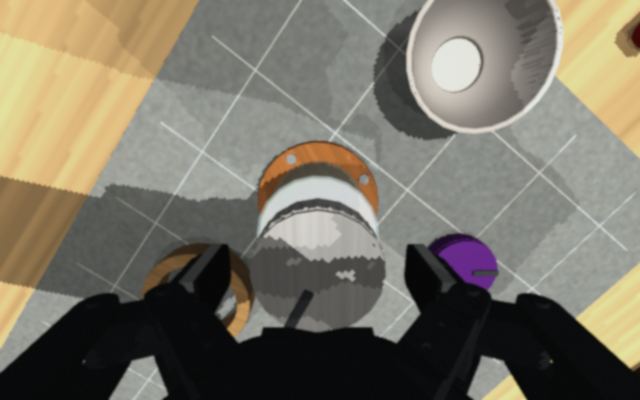

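The picture shows the lid centred between the open fingers (lid centre about px (318,268)). Next I close the fingers.

Emit:
arm_command(
  commands=[
    {"dx": 0, "dy": 0, "dz": 0, "twist": 0},
    {"dx": 0, "dy": 0, "dz": 0, "twist": 0},
    {"dx": 0, "dy": 0, "dz": 0, "twist": 0},
    {"dx": 0, "dy": 0, "dz": 0, "twist": 0},
    {"dx": 0, "dy": 0, "dz": 0, "twist": 0},
    {"dx": 0, "dy": 0, "dz": 0, "twist": 0},
    {"dx": 0, "dy": 0, "dz": 0, "twist": 0},
  ],
  grip=1,
  squeeze=25,
)

```text
clock: 4.38
position: [0.4978, 0.1036, 0.1151]
tool_rot: [1.465, 1.57, 0.594]
force: [-0.5, 0.0, 5.7]
grip_width: 0.0595
```

Run:
```python
from h import *
st()
cv2.imwrite('pics/w4.png',imaging.grab_frame('wrist')[:,:,::-1])
```

```text
t 4.38 pos [0.4978 0.1036 0.1151] jawaz 40.1 x [ 0.001  0.001 -1.   ] F [-0.5  0.   5.7] M [-0.02  0.04 -0.04] w 0.0595 q [-0.48  0.53  0.21  2.02 -0.18  0.61  0.55]
```

View pics/w4.png

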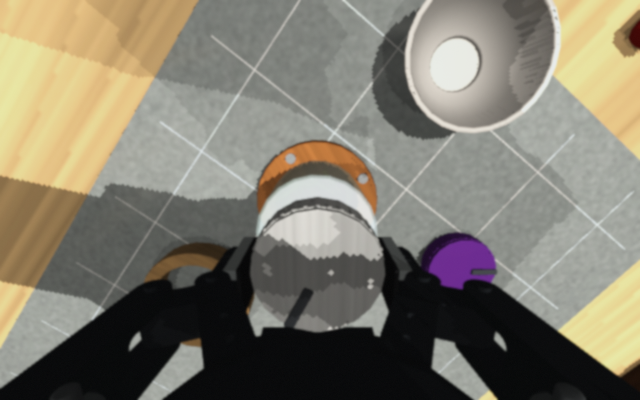

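Emit:
arm_command(
  commands=[
    {"dx": -0.01, "dy": 0, "dz": 0, "twist": -0.05},
    {"dx": -0.03, "dy": 0, "dz": 0, "twist": -0.1},
    {"dx": -0.05, "dy": 0, "dz": 0, "twist": -0.16},
    {"dx": -0.07, "dy": 0, "dz": 0, "twist": -0.22},
    {"dx": -0.09, "dy": 0, "dz": 0, "twist": -0.28},
    {"dx": -0.11, "dy": 0, "dz": 0, "twist": -0.34},
    {"dx": -0.12, "dy": 0, "dz": 0, "twist": -0.4},
    {"dx": -0.12, "dy": 0, "dz": 0, "twist": -0.4},
  ],
)

```text
clock: 5.1
position: [0.4979, 0.1034, 0.1165]
tool_rot: [1.048, 1.57, 0.58]
force: [-0.2, -0.2, -0.8]
grip_width: 0.0596
```

Run:
```python
from h import *
st()
cv2.imwrite('pics/w5.png',imaging.grab_frame('wrist')[:,:,::-1])
```

```text
t 5.1 pos [0.4979 0.1034 0.1165] jawaz 63.19 x [ 0.001  0.001 -1.   ] F [-0.2 -0.2 -0.8] M [-0.04 -0.03 -0.01] w 0.0596 q [-0.39  0.52  0.1   2.01 -0.08  0.61  0.86]
```

View pics/w5.png

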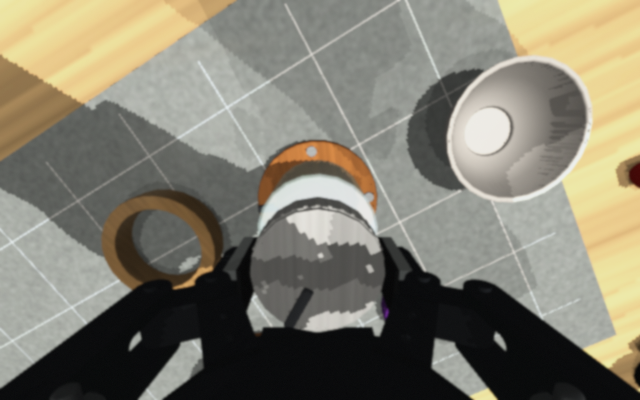

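Emit:
arm_command(
  commands=[
    {"dx": 0.02, "dy": 0, "dz": 0, "twist": -0.05},
    {"dx": 0.02, "dy": 0, "dz": 0, "twist": -0.1},
    {"dx": 0.0, "dy": 0, "dz": 0, "twist": -0.16},
    {"dx": -0.02, "dy": 0, "dz": 0, "twist": -0.22},
    {"dx": -0.04, "dy": 0, "dz": 0, "twist": -0.28},
    {"dx": -0.05, "dy": 0, "dz": 0, "twist": -0.34},
    {"dx": -0.05, "dy": 0, "dz": 0, "twist": -0.4},
    {"dx": -0.05, "dy": 0, "dz": 0, "twist": -0.44},
    {"dx": -0.05, "dy": 0, "dz": 0, "twist": -0.44},
  ],
)

```text
clock: 5.9
position: [0.4979, 0.1033, 0.117]
tool_rot: [0.71, 1.569, 0.678]
force: [-0.4, 0.6, -0.2]
grip_width: 0.0596
```

Run:
```python
from h import *
st()
cv2.imwrite('pics/w6.png',imaging.grab_frame('wrist')[:,:,::-1])
```

```text
t 5.9 pos [0.4979 0.1033 0.117 ] jawaz 88.15 x [ 0.001  0.001 -1.   ] F [-0.4  0.6 -0.2] M [-0.03 -0.03 -0.01] w 0.0596 q [-0.3   0.52 -0.02  2.01  0.02  0.61  1.2 ]
```

View pics/w6.png

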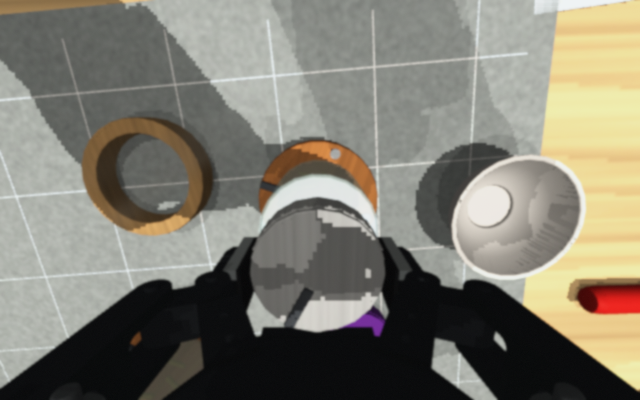

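Emit:
arm_command(
  commands=[
    {"dx": 0.1, "dy": 0, "dz": 0, "twist": 0},
    {"dx": 0.2, "dy": 0, "dz": 0, "twist": 0},
    {"dx": 0.25, "dy": 0, "dz": 0, "twist": 0},
    {"dx": 0.25, "dy": 0, "dz": 0, "twist": 0},
  ],
)

```text
clock: 6.28
position: [0.4978, 0.1034, 0.1143]
tool_rot: [0.779, 1.57, 0.743]
force: [-0.5, -0.5, -1.2]
grip_width: 0.0595
```

No resistance: the lid has come down 2.7 mm with no load. I'll keep lowering it.

Emit:
arm_command(
  commands=[
    {"dx": 0.1, "dy": 0, "dz": 0, "twist": 0},
    {"dx": 0.18, "dy": 0, "dz": 0, "twist": 0},
    {"dx": 0.24, "dy": 0, "dz": 0, "twist": 0},
    {"dx": 0.24, "dy": 0, "dz": 0, "twist": 0},
  ],
)

```text
clock: 6.62
position: [0.4977, 0.1034, 0.1118]
tool_rot: [0.905, 1.57, 0.87]
force: [-0.5, 0.2, -0.2]
grip_width: 0.0595
```

Run:
```python
from h import *
st()
cv2.imwrite('pics/w7.png',imaging.grab_frame('wrist')[:,:,::-1])
a=imaging.grab_frame('side')[110:260,190:390,::-1]
cv2.imwrite('pics/s7.png',cv2.resize(a,None,fx=4,fy=4,interpolation=cv2.INTER_CUBIC))
```

```text
t 6.62 pos [0.4977 0.1034 0.1118] jawaz 87.97 x [ 0.001  0.001 -1.   ] F [-0.5  0.2 -0.2] M [ 0.02 -0.04  0.05] w 0.0595 q [-0.3   0.53 -0.02  2.01  0.02  0.6   1.2 ]
```

View pics/w7.png

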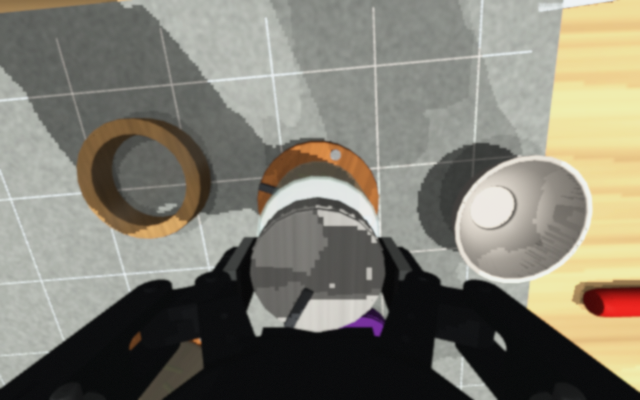

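View pics/s7.png

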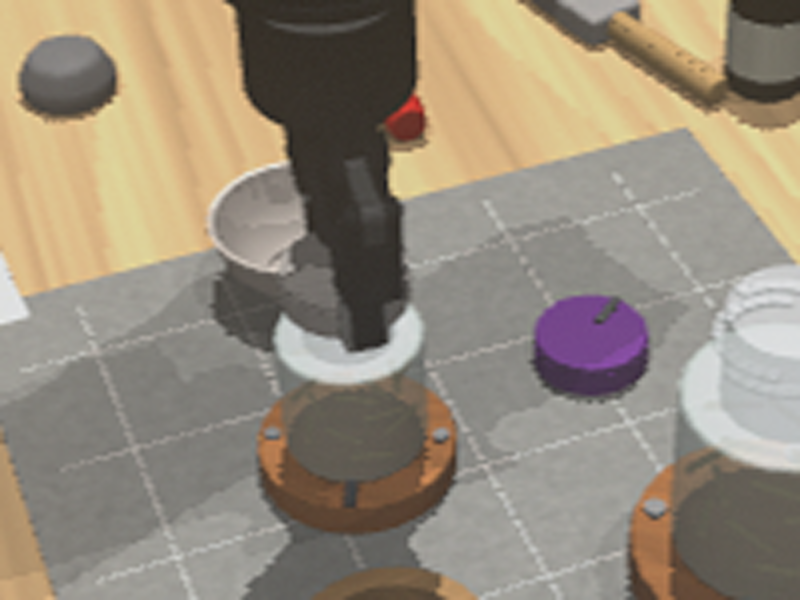

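Emit:
arm_command(
  commands=[
    {"dx": 0.06, "dy": 0, "dz": 0, "twist": 0},
    {"dx": 0.12, "dy": 0, "dz": 0, "twist": 0},
    {"dx": 0.12, "dy": 0, "dz": 0, "twist": 0},
  ],
)

```text
clock: 6.97
position: [0.498, 0.1034, 0.1113]
tool_rot: [0.634, 1.569, 0.599]
force: [-4.2, -0.9, 14.7]
grip_width: 0.0594
```

Emit:
arm_command(
  commands=[
    {"dx": 0.0, "dy": 0, "dz": 0, "twist": 0.03},
    {"dx": 0.02, "dy": 0, "dz": 0, "twist": 0.09},
    {"dx": 0.04, "dy": 0, "dz": 0, "twist": 0.16},
    {"dx": 0.06, "dy": 0, "dz": 0, "twist": 0.23},
    {"dx": 0.08, "dy": 0, "dz": 0, "twist": 0.3},
    {"dx": 0.1, "dy": 0, "dz": 0, "twist": 0.37},
    {"dx": 0.12, "dy": 0, "dz": 0, "twist": 0.44},
    {"dx": 0.14, "dy": 0, "dz": 0, "twist": 0.5},
    {"dx": 0.14, "dy": 0, "dz": 0, "twist": 0.5},
  ],
  squeeze=40,
)

```text
clock: 7.72
position: [0.4984, 0.1035, 0.1101]
tool_rot: [0.931, 1.568, 0.392]
force: [1.3, -0.5, 5.9]
grip_width: 0.0591
```

Run:
```python
from h import *
st()
cv2.imwrite('pics/w8.png',imaging.grab_frame('wrist')[:,:,::-1])
```

```text
t 7.72 pos [0.4984 0.1035 0.1101] jawaz 59.14 x [ 0.002  0.001 -1.   ] F [ 1.3 -0.5  5.9] M [-0.13 -0.08  0.02] w 0.0591 q [-0.41  0.53  0.11  2.02 -0.1   0.59  0.81]
```

View pics/w8.png

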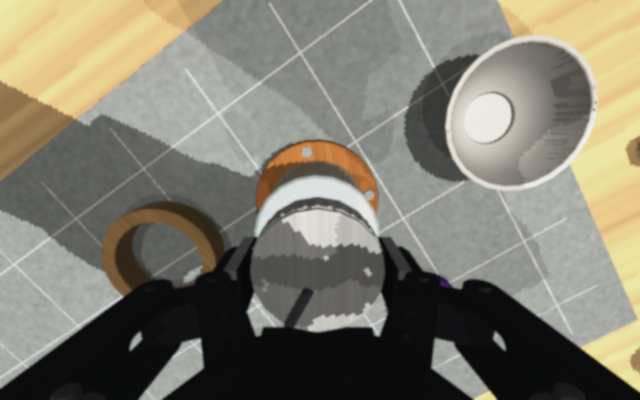

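Emit:
arm_command(
  commands=[
    {"dx": 0.0, "dy": 0, "dz": 0, "twist": 0.03},
    {"dx": 0.02, "dy": 0, "dz": 0, "twist": 0.09},
    {"dx": 0.04, "dy": 0, "dz": 0, "twist": 0.16},
    {"dx": 0.06, "dy": 0, "dz": 0, "twist": 0.23},
    {"dx": 0.08, "dy": 0, "dz": 0, "twist": 0.3},
    {"dx": 0.1, "dy": 0, "dz": 0, "twist": 0.37},
    {"dx": 0.12, "dy": 0, "dz": 0, "twist": 0.44},
    {"dx": 0.14, "dy": 0, "dz": 0, "twist": 0.51},
    {"dx": 0.16, "dy": 0, "dz": 0, "twist": 0.58},
    {"dx": 0.18, "dy": 0, "dz": 0, "twist": 0.65},
    {"dx": 0.18, "dy": 0, "dz": 0, "twist": 0.65},
  ],
)

```text
clock: 8.68
position: [0.4986, 0.103, 0.1091]
tool_rot: [1.469, 1.568, 0.28]
force: [-4.5, -4.0, 22.0]
grip_width: 0.0591
```

Run:
```python
from h import *
st()
cv2.imwrite('pics/w9.png',imaging.grab_frame('wrist')[:,:,::-1])
a=imaging.grab_frame('side')[110:260,190:390,::-1]
cv2.imwrite('pics/s9.png',cv2.resize(a,None,fx=4,fy=4,interpolation=cv2.INTER_CUBIC))
```

```text
t 8.68 pos [0.4986 0.103  0.1091] jawaz 21.88 x [ 0.003  0.001 -1.   ] F [-4.5 -4.  22. ] M [-0.83  1.2  -0.11] w 0.0591 q [-0.54  0.55  0.29  2.02 -0.28  0.6   0.32]
```

View pics/w9.png

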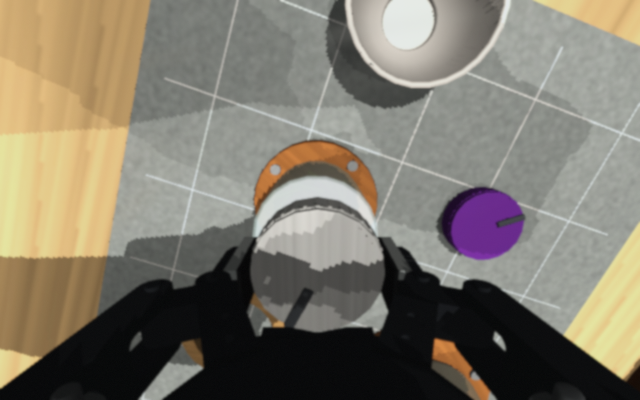

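View pics/s9.png

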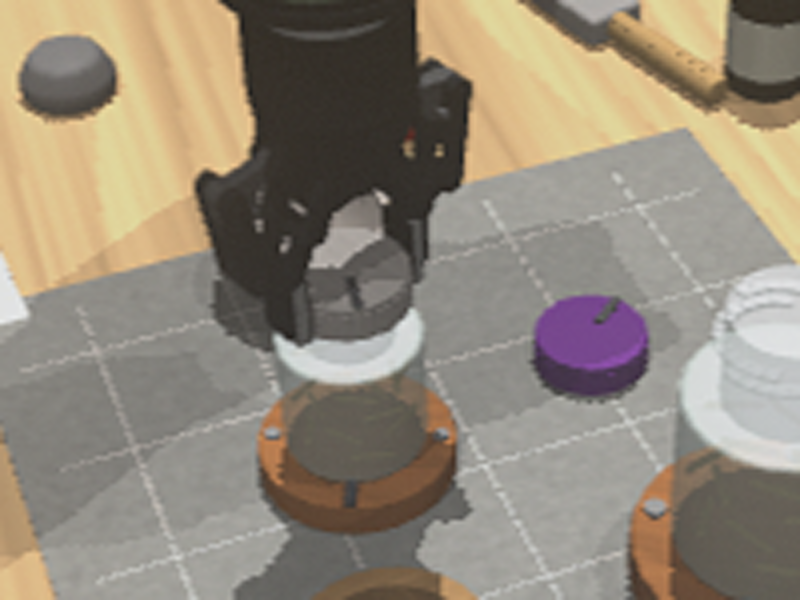

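Emit:
arm_command(
  commands=[
    {"dx": -0.03, "dy": 0, "dz": 0, "twist": 0.0},
    {"dx": -0.02, "dy": 0, "dz": 0, "twist": 0.04},
    {"dx": 0.0, "dy": 0, "dz": 0, "twist": 0.08},
    {"dx": 0.02, "dy": 0, "dz": 0, "twist": 0.12},
    {"dx": 0.02, "dy": 0, "dz": 0, "twist": 0.12},
  ],
)

```text
clock: 9.2
position: [0.4984, 0.1028, 0.1092]
tool_rot: [1.627, 1.568, 0.32]
force: [-3.0, -1.6, 11.7]
grip_width: 0.059
```

Run:
```python
from h import *
st()
```

```text
t 9.2 pos [0.4984 0.1028 0.1092] jawaz 15.13 x [ 0.002  0.001 -1.   ] F [-3.  -1.6 11.7] M [-0.5   0.79 -0.04] w 0.059 q [-0.56  0.56  0.33  2.03 -0.31  0.6   0.24]
```

Emit:
arm_command(
  commands=[
    {"dx": 0, "dy": 0, "dz": 0, "twist": 0},
    {"dx": 0, "dy": 0, "dz": 0, "twist": 0},
    {"dx": 0, "dy": 0, "dz": 0, "twist": 0},
    {"dx": 0, "dy": 0, "dz": 0, "twist": 0},
    {"dx": 0, "dy": 0, "dz": 0, "twist": 0},
  ],
  grip=-1,
)

```text
clock: 9.62
position: [0.4984, 0.1028, 0.1091]
tool_rot: [1.647, 1.568, 0.34]
force: [-0.1, -0.2, -0.2]
grip_width: 0.0855
```

Emit:
arm_command(
  commands=[
    {"dx": -1.5, "dy": 0, "dz": 0, "twist": 0},
    {"dx": -3.5, "dy": 0, "dz": 0, "twist": -0.1},
    {"dx": -5.5, "dy": 0, "dz": 0, "twist": -0.22},
    {"dx": -7.5, "dy": 0, "dz": 0, "twist": -0.34},
    {"dx": -9, "dy": 0, "dz": 0, "twist": -0.46},
    {"dx": -9, "dy": 0, "dz": 0, "twist": -0.58},
    {"dx": -9, "dy": 0, "dz": 0, "twist": -0.7},
    {"dx": -9, "dy": 0, "dz": 0, "twist": -0.82},
    {"dx": -9, "dy": 0, "dz": 0, "twist": -0.94},
    {"dx": -9, "dy": 0, "dz": 0, "twist": -1.06},
    {"dx": -9, "dy": 0, "dz": 0, "twist": -1.18},
    {"dx": -9, "dy": 0, "dz": 0, "twist": -1.2},
  ],
)

```text
clock: 10.62
position: [0.4981, 0.1027, 0.1991]
tool_rot: [0.501, 1.569, 0.401]
force: [0.0, -0.8, 0.5]
grip_width: 0.0853
```

Run:
```python
from h import *
st()
ci=imaging.camera_info('wrist'); im=imaging.grab_frame('wrist')
print(ci['origin'],ci['attitude'])
u,v=proj(ci,[[.4975,.103,.13]])[0].astype(int)
a=im[v-70:v+70,u-80:u+80,::-1];print(u-80,v-70)
cv2.imwrite('pics/w10.png',cv2.resize(a,None,fx=4,fy=4,interpolation=cv2.INTER_CUBIC))
a=imaging.grab_frame('side')[110:260,190:390,::-1]
cv2.imwrite('pics/s10.png',cv2.resize(a,None,fx=4,fy=4,interpolation=cv2.INTER_CUBIC))
```

```text
t 10.62 pos [0.4981 0.1027 0.1991] jawaz 84.26 x [ 0.002  0.001 -1.   ] F [ 0.  -0.8  0.5] M [-0.04  0.01 -0.03] w 0.0853 q [-0.38  0.39  0.08  1.95 -0.04  0.8   1.19]
[0.43217667 0.10943658 0.3338714 ] [ 2.87226337e+00 -1.57953043e-03  1.47133052e+00]
236 141
```

View pics/w10.png

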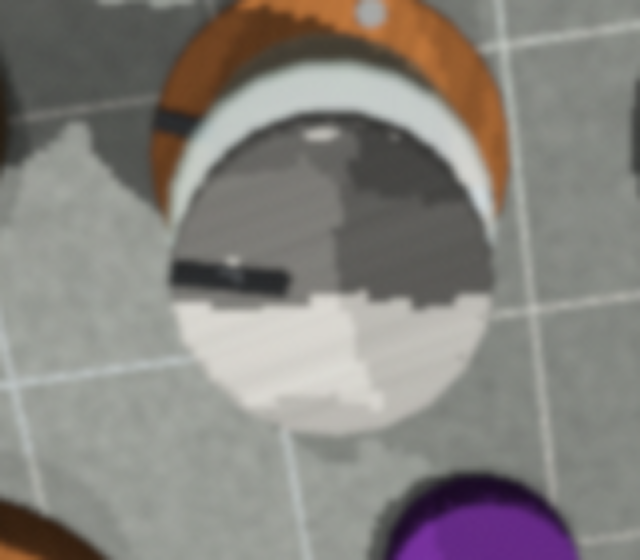

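View pics/s10.png

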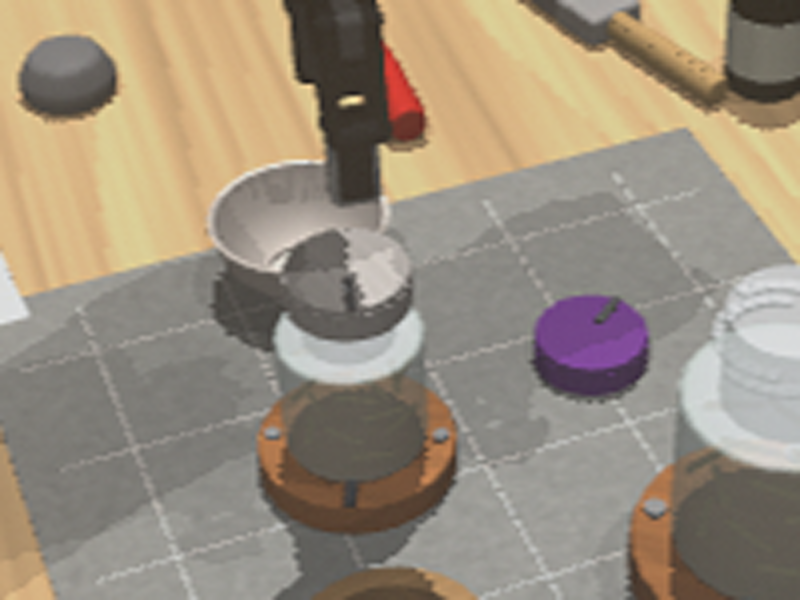

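Run:
```python
from h import *
c={'fx':291.197,'fy':291.197,'cx':317.161,'cy':199.233,'origin':np.array([0.43217667,0.10943658,0.3338714]),'attitude':np.array([2.87226337,-1.5795e-3,1.47133])}
f=lambda a,b:(236+(a+.5)/4-.5,141+(b+.5)/4-.5)
an=lambda p,q:np.degrees(np.arctan2(*(p-q)[[1,0]]))
lid=ray(c,*f(331,273),.129)
mo=ray(c,*f(170,272),.13);mi=ray(c,*f(290,282),.13);ro=ray(c,*f(153,118),.025)
print(lid,'w',[an(mo,mi),an(mo,lid)],ro, (492-168)/4*(c['origin'][2]-.129)/291.2)
s=imaging.camera_info('side');g=lambda a,b:(190+(a+.5)/4-.5,110+(b+.5)/4-.5)
mo=ray(s,*g(353,310),.13);mi=ray(s,*g(347,264),.13);L=ray(s,*g(347,271),.1286);ro=ray(s,*g(350,505),.025);ri=ray(s,*g(350,482),.025)
print('side',mo,mi,an(mo,mi),L,ro,ri,an(ro,ri))
# predicted lid ellipse in side for heights, extreme rows
a=np.linspace(0,2*np.pi,181)
for cx,cy in((.4975,.103),):
  for z in (.1286,.130,.132,.1096):
    p=proj(s,np.c_[cx+.0305*np.cos(a),cy+.0305*np.sin(a),a*0+z]); print(z,(p.min(0)-[190,110])*4,(p.max(0)-[190,110])*4)
for t in(-104,-106,-108,-110,-112):
  w=np.radians(t);print(t,[(proj(s,[[.4965+r*np.cos(w),.1035+r*np.sin(w),.025]])[0]-[190,110])*4 for r in(.038,.05)])
```

```text
[0.49590195 0.10430095 0.129     ] w [np.float64(-100.72860333419457), np.float64(-96.70569673990053)] [0.48027401 0.05855623 0.025     ] 0.05698689354395604
side [0.49211086 0.07031897 0.13      ] [0.49860461 0.10222387 0.13      ] -101.50452530774716 [0.49758864 0.09903532 0.1286    ] [0.47915053 0.05265691 0.025     ] [0.48343144 0.06728527 0.025     ] -106.31182746953183
0.1286 [276.67749823 222.86035497] [408.99536074 307.83771276]
0.13 [276.42790617 220.54434403] [408.87830043 305.49583564]
0.132 [276.0704794 217.2279178] [408.71066594 302.14198392]
0.1096 [280.01619647 253.85196645] [410.56128704 339.15412385]
-104 [array([356.6057082 , 479.45062707]), array([357.69262434, 497.43553529])]
-106 [array([353.85282527, 479.62009494]), array([354.03787761, 497.66215686])]
-108 [array([351.09895398, 479.72059122]), array([350.38168811, 497.79639041])]
-110 [array([348.34773421, 479.75197611]), array([346.72901217, 497.83804155])]
-112 [array([345.60280241, 479.71420827]), array([343.0848015 , 497.78705408])]
```

Emit:
arm_command(
  commands=[
    {"dx": 1, "dy": 0.04, "dz": 0, "twist": 0.12},
    {"dx": 2, "dy": 0.04, "dz": 0, "twist": 0.24},
    {"dx": 3, "dy": 0.04, "dz": 0, "twist": 0.36},
    {"dx": 4, "dy": 0.04, "dz": 0, "twist": 0.48},
    {"dx": 5, "dy": 0.04, "dz": 0, "twist": 0.6},
    {"dx": 6, "dy": 0.04, "dz": 0, "twist": 0.7},
    {"dx": 7, "dy": 0.04, "dz": 0, "twist": 0.77},
    {"dx": 8, "dy": 0.04, "dz": 0, "twist": 0.77},
    {"dx": 8.6, "dy": 0.04, "dz": 0, "twist": 0.77},
    {"dx": 9, "dy": 0.04, "dz": 0, "twist": 0.77},
    {"dx": 9, "dy": 0.04, "dz": 0, "twist": 0.77},
  ],
)

```text
clock: 11.63
position: [0.4982, 0.103, 0.1085]
tool_rot: [1.369, 1.569, 0.49]
force: [-0.4, 0.0, 0.8]
grip_width: 0.085
```

Emit:
arm_command(
  commands=[
    {"dx": 0, "dy": 0, "dz": 0, "twist": 0},
    {"dx": 0, "dy": 0, "dz": 0, "twist": 0},
    {"dx": 0, "dy": 0, "dz": 0, "twist": 0},
    {"dx": 0, "dy": 0, "dz": 0, "twist": 0},
    {"dx": 0, "dy": 0, "dz": 0, "twist": 0},
    {"dx": 0, "dy": 0, "dz": 0, "twist": 0},
  ],
  grip=1,
  squeeze=40,
)

```text
clock: 12.13
position: [0.4984, 0.1029, 0.1091]
tool_rot: [1.37, 1.569, 0.491]
force: [-2.8, -1.6, 5.7]
grip_width: 0.0595
```

Run:
```python
from h import *
st()
```

```text
t 12.13 pos [0.4984 0.1029 0.1091] jawaz 39.65 x [ 0.002  0.001 -1.   ] F [-2.8 -1.6  5.7] M [-0.14  0.3  -0.01] w 0.0595 q [-0.5   0.55  0.24  2.02 -0.22  0.59  0.58]
```

Emit:
arm_command(
  commands=[
    {"dx": 0.0, "dy": 0, "dz": 0, "twist": 0.03},
    {"dx": 0.01, "dy": 0, "dz": 0, "twist": 0.06},
    {"dx": 0.02, "dy": 0, "dz": 0, "twist": 0.09},
    {"dx": 0.03, "dy": 0, "dz": 0, "twist": 0.12},
    {"dx": 0.03, "dy": 0, "dz": 0, "twist": 0.12},
    {"dx": 0.03, "dy": 0, "dz": 0, "twist": 0.12},
  ],
)

```text
clock: 12.63
position: [0.4985, 0.1031, 0.1091]
tool_rot: [1.502, 1.568, 0.501]
force: [-3.0, -1.0, 7.5]
grip_width: 0.0589
```

Run:
```python
from h import *
st()
a=imaging.grab_frame('wrist')[:,:,::-1]
cv2.imwrite('pics/w11.png',a)
```

```text
t 12.63 pos [0.4985 0.1031 0.1091] jawaz 32.66 x [ 0.002  0.001 -1.   ] F [-3.  -1.   7.5] M [ 0.12  0.39 -0.07] w 0.0589 q [-0.52  0.55  0.27  2.02 -0.26  0.6   0.49]
```

View pics/w11.png

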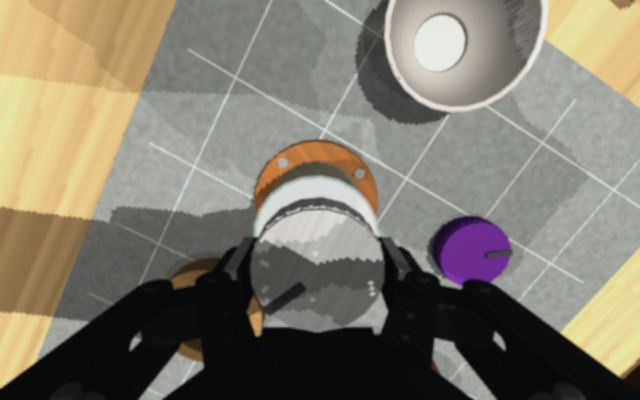

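Emit:
arm_command(
  commands=[
    {"dx": 0, "dy": 0, "dz": 0, "twist": 0},
    {"dx": 0, "dy": 0, "dz": 0, "twist": 0},
    {"dx": 0, "dy": 0, "dz": 0, "twist": 0},
    {"dx": 0, "dy": 0, "dz": 0, "twist": 0},
    {"dx": 0, "dy": 0, "dz": 0, "twist": 0},
  ],
  grip=-1,
)

```text
clock: 13.1
position: [0.4985, 0.1031, 0.1091]
tool_rot: [1.504, 1.568, 0.503]
force: [-0.1, -0.3, -0.1]
grip_width: 0.085
```

Emit:
arm_command(
  commands=[
    {"dx": -1.5, "dy": 0, "dz": 0, "twist": 0},
    {"dx": -3.5, "dy": 0, "dz": 0, "twist": -0.1},
    {"dx": -5, "dy": 0, "dz": 0, "twist": -0.22},
    {"dx": -6, "dy": 0, "dz": 0, "twist": -0.34},
    {"dx": -6, "dy": 0, "dz": 0, "twist": -0.46},
    {"dx": -6, "dy": 0, "dz": 0, "twist": -0.58},
    {"dx": -6, "dy": 0, "dz": 0, "twist": -0.7},
    {"dx": -6, "dy": 0, "dz": 0, "twist": -0.82},
    {"dx": -6, "dy": 0, "dz": 0, "twist": -0.94},
    {"dx": -6, "dy": 0, "dz": 0, "twist": -1.06},
    {"dx": -6, "dy": 0, "dz": 0, "twist": -1.18},
    {"dx": -6, "dy": 0, "dz": 0, "twist": -1.3},
  ],
)

```text
clock: 14.1
position: [0.4984, 0.1029, 0.1691]
tool_rot: [0.193, 1.568, 0.498]
force: [-0.6, -0.9, 0.9]
grip_width: 0.0859
```

Run:
```python
from h import *
st()
ci=imaging.camera_info('wrist'); im=imaging.grab_frame('wrist')
print(ci['origin'],ci['attitude'])
u,v=proj(ci,[[.4975,.103,.13]])[0].astype(int)
a=im[v-75:v+75,u-90:u+90,::-1];print(u-90,v-75)
cv2.imwrite('pics/w12.png',cv2.resize(a,None,fx=4,fy=4,interpolation=cv2.INTER_CUBIC))
```

```text
t 14.1 pos [0.4984 0.1029 0.1691] jawaz 107.46 x [ 0.002  0.001 -1.   ] F [-0.6 -0.9  0.9] M [-0.03  0.03  0.  ] w 0.0859 q [-0.3   0.43 -0.03  1.97  0.02  0.73  1.54]
[0.43511951 0.08307746 0.30385455] [ 2.87156690e+00 -3.17999108e-04  1.87637745e+00]
227 150
```

View pics/w12.png

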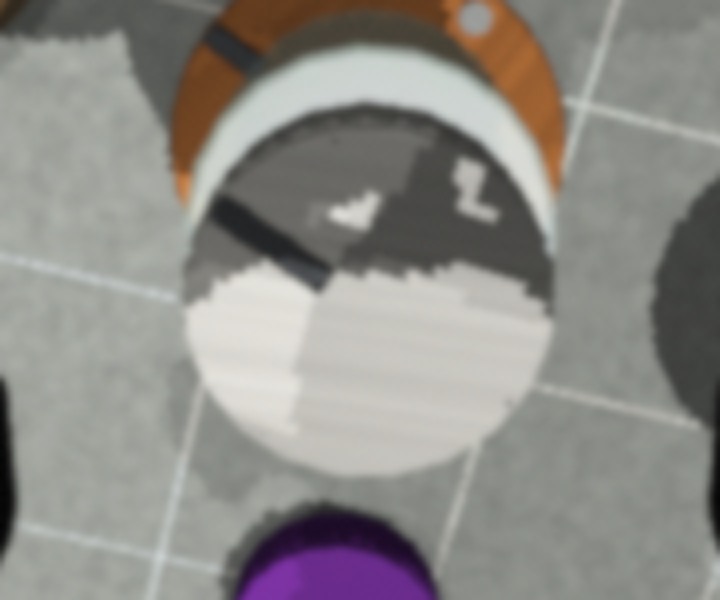

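Run:
```python
from h import *
c=imaging.camera_info('wrist')
f=lambda a,b:(227+(a+.5)/4-.5,150+(b+.5)/4-.5)
an=lambda p,q:np.degrees(np.arctan2(*(p-q)[[1,0]]))
L=ray(c,*f(369,290),.129)
mo=ray(c,*f(215,205),.13);mi=ray(c,*f(325,280),.13);ro=ray(c,*f(208,36),.025);ri=ray(c,*f(254,64),.025)
print(L,368/4*(c['origin'][2]-.129)/291.2,'mark',an(mo,mi),an(mo,L),np.linalg.norm((mo-L)[:2]),'ridge',an(ro,ri),an(ro,L),np.linalg.norm((ro-L)[:2]))
cv2.imwrite('pics/t12.png',cv2.resize(imaging.grab_frame('side')[150:250,230:330,::-1],None,fx=6,fy=6,interpolation=cv2.INTER_CUBIC))
```

```text
[0.4953781  0.10318401 0.129     ] 0.05524559199623346 mark -107.93401500857213 -102.9196171288551 0.027891342262506235 ridge -103.81623828220451 -107.04594269479965 0.04636651391377467
```

View pics/t12.png

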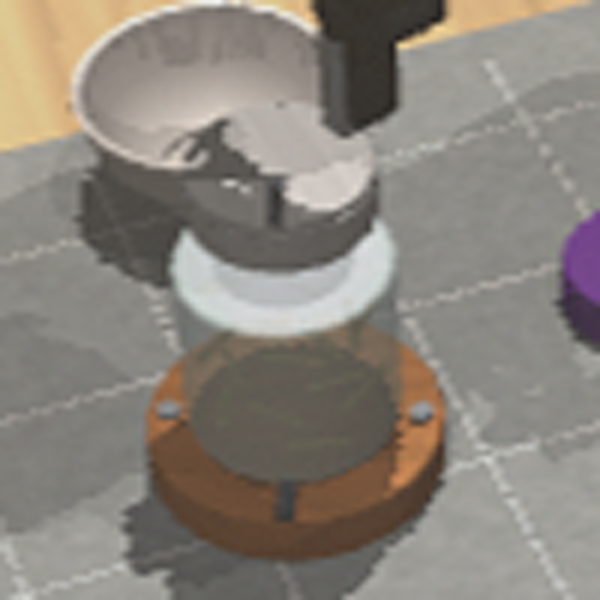

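```bash
cat > ov.py <<'E'
from h import *
def ov(im,c,u0,v0,w,hh,k,cx,cy,tr,tm,out,ztop=.1286):
    img=cv2.resize(im[v0:v0+hh,u0:u0+w],None,fx=k,fy=k,interpolation=cv2.INTER_CUBIC)
    def dr(P,col):
        p=(proj(c,P)-[u0,v0]+.5)*k-.5
        cv2.polylines(img,[np.round(p*8).astype(np.int32).reshape(-1,1,2)],True,col,1,cv2.LINE_AA,3)
    a=np.linspace(0,2*np.pi,120)
    circ=lambda r,z:np.c_[cx+r*np.cos(a),cy+r*np.sin(a),a*0+z]
    def rect(r0,r1,w,z,t):
        t=np.radians(t);e=np.array([np.cos(t),np.sin(t)]);n=np.array([-e[1],e[0]])
        q=[np.r_[[cx,cy]+e*r+n*s*w/2,z] for r,s in((r0,-1),(r1,-1),(r1,1),(r0,1))];return np.array(q)
    dr(circ(.05,.02),(0,0,255));dr(circ(.0305,ztop),(0,0,255))
    dr(rect(.033,.049,.006,.025,tr),(0,255,255)); dr(rect(.006,.028,.005,ztop+.001,tm),(0,255,0))
    cv2.imwrite(out,img)
E
python3 - <<'E'
from ov import *
c=imaging.camera_info('wrist');im=imaging.grab_frame('wrist')[:,:,::-1].copy();cv2.imwrite('pics/raw12.png',im)
ov(im,c,227,150-20,180,150,4,.4960,.1045,-108,-108,'pics/o12.png')
E
```

```text
(no output)
```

View pics/o12.png

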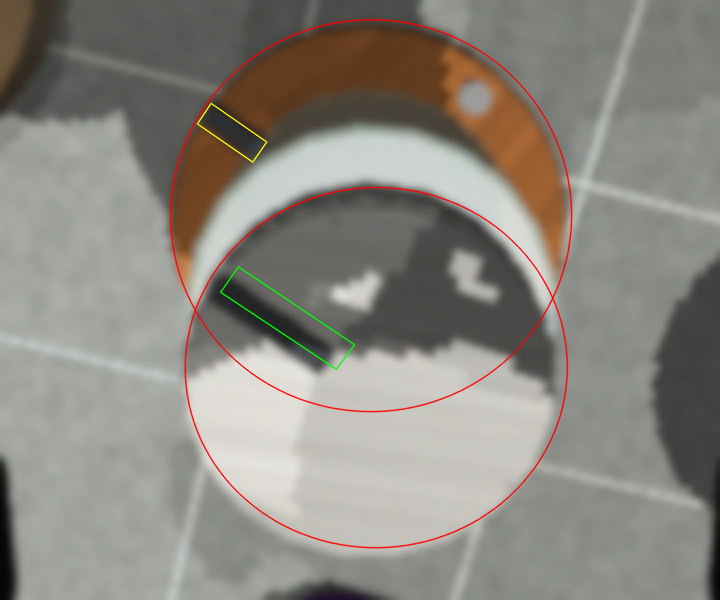

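Run:
```python
from ov import *
c=imaging.camera_info('wrist');im=cv2.imread('pics/raw12.png')
c['origin']=c['origin']+[0,0,.005]
ov(im,c,227,130,180,150,4,.4957,.1042,-107.5,-107.5,'pics/o13.png')
```

```text
(no output)
```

View pics/o13.png

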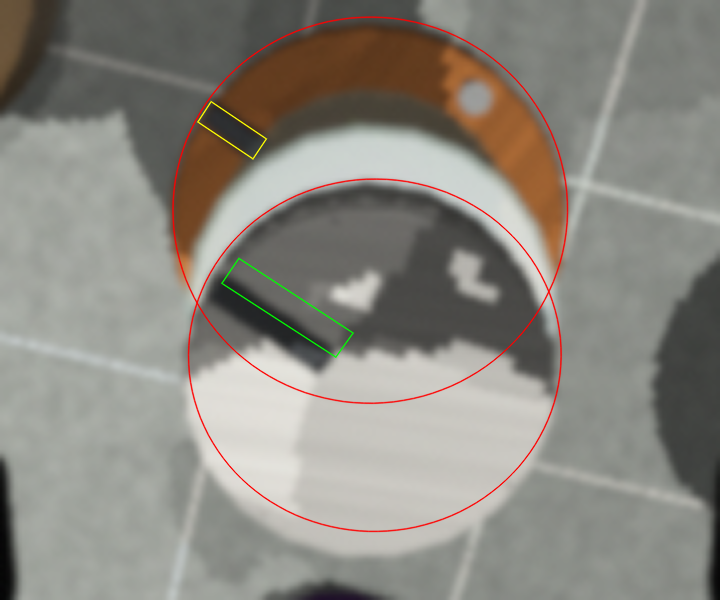

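Run:
```python
from h import *
s=imaging.camera_info('side')
im=imaging.grab_frame('side')[:,:,::-1];cv2.imwrite('pics/side12.png',im)
o=cv2.imread('pics/side0.png')
for n,i in(('0',o),('12',im)):
  for u in (270,276,282,286): print(n,u,i[176:202,u].mean(1).round().astype(int))
for z in(.116,.1135,.1096):
  a=np.radians(np.linspace(0,360,721));p=proj(s,np.c_[.4972+.0305*np.cos(a),.1035+.0305*np.sin(a),a*0+z]);print(z,[round(p[np.abs(p[:,0]-u)<.4][:,1].max(),2) for u in(270,276,282,286)])
```

```text
0 270 [184 190 190 184 185 185 185 191 175  97  97  89  90  90  89  87 114 164
 172 171 170 170 173 170 196 201]
0 276 [175 137 186 191 190 186 184 187 190  96  83  85  88  89  89  89  84 166
 175 172 170 175 174 176 174 189]
0 282 [185 192 195 172 110  89  88 137  88  94  85  84  85  87  84  79 161 176
 175 173 175 175 168 166 194 200]
0 286 [186 185 187 191 194 171 116  90  81  82  83  83  81  77 155 173 172 172
 173 172 169 178 195 201 197 200]
12 270 [ 80  85  87  84 149 182 125 109 108 109 110  97  95  94  95  93  94  93
 110 185 185 183 184 185 208 214]
12 276 [176 180 185 110  91  60  57  62  60  68  66  73  88 102  93  94  96  91
  89 134 185 189 189 187 186 202]
12 282 [174 174 174 203 202 201 201 202 209 131 109  92  94  90  91  91  92  86
 125 189 188 188 182 179 207 214]
12 286 [176 206 207 202 197 198 200 204 182  96 127  94  87  89  89  89  81 165
 186 186 183 190 209 213 210 212]
0.116 [np.float64(191.63), np.float64(192.03), np.float64(191.08), np.float64(189.51)]
0.1135 [np.float64(192.63), np.float64(193.05), np.float64(192.14), np.float64(190.53)]
0.1096 [np.float64(194.19), np.float64(194.64), np.float64(193.77), np.float64(192.18)]
```

Emit:
arm_command(
  commands=[
    {"dx": -3, "dy": 0, "dz": 0, "twist": 0},
    {"dx": -6, "dy": 1, "dz": 0, "twist": 0.1},
    {"dx": -8, "dy": 4, "dz": 0, "twist": 0.2},
    {"dx": -8, "dy": 7, "dz": 0, "twist": 0.3},
    {"dx": -8, "dy": 10, "dz": 0, "twist": 0.4},
    {"dx": -8, "dy": 13, "dz": 0, "twist": 0.5},
    {"dx": -8, "dy": 16, "dz": 0, "twist": 0.6},
    {"dx": -8, "dy": 19, "dz": 0, "twist": 0.7},
    {"dx": -8, "dy": 22, "dz": 0, "twist": 0.8},
    {"dx": -8, "dy": 22, "dz": 0, "twist": 0.8},
    {"dx": -8, "dy": 22, "dz": 0, "twist": 0.8},
  ],
)

```text
clock: 15.22
position: [0.4335, 0.3147, 0.249]
tool_rot: [1.136, 1.569, 0.63]
force: [0.2, -1.0, -0.2]
grip_width: 0.0851
```

Run:
```python
from ov import *
st()
c=imaging.camera_info('top');im=imaging.grab_frame('top')[:,:,::-1].copy();cv2.imwrite('pics/top14.png',im)
cv2.imwrite('pics/t14.png',cv2.resize(im[200:270,250:330],None,fx=8,fy=8,interpolation=cv2.INTER_CUBIC))
ov(im,c,250,200,80,70,8,.4960,.1035,-108,-108,'pics/o14.png')
```

```text
t 15.22 pos [0.4335 0.3147 0.249 ] jawaz 61.02 x [ 0.002  0.001 -1.   ] F [ 0.2 -1.  -0.2] M [-0.03 -0.    0.04] w 0.0851 q [-0.79  0.37  0.07  1.83 -0.03  0.94  0.36]
```

View pics/t14.png

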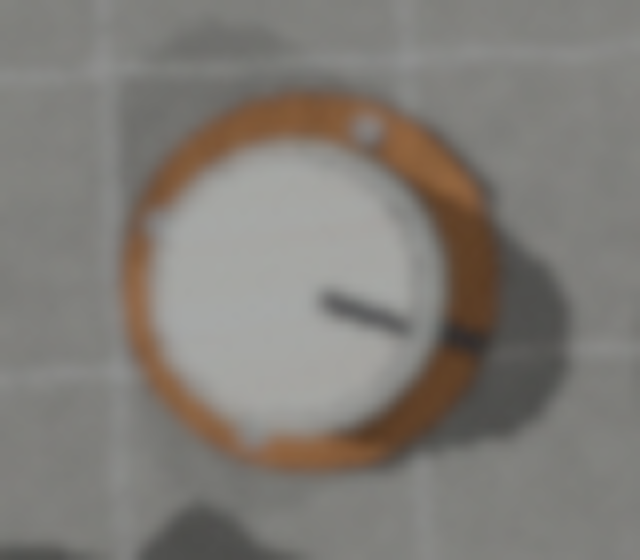

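View pics/o14.png

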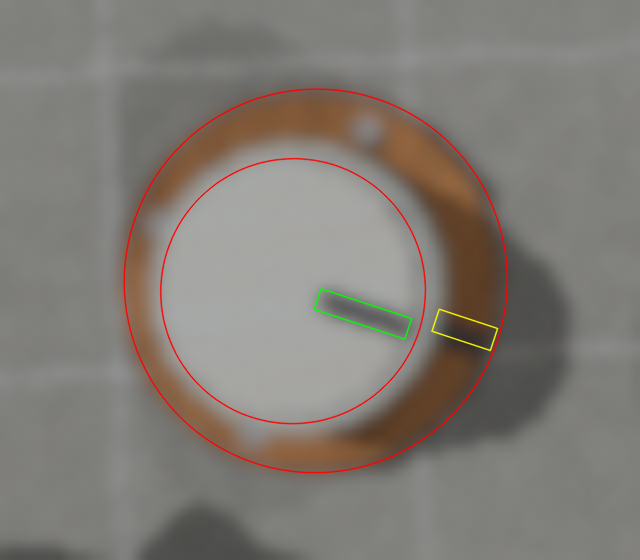

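Run:
```python
from h import *
a=cv2.imread('pics/top0.png').astype(int);b=cv2.imread('pics/top14.png').astype(int)
print('tape diff',np.abs(a-b)[222:272,330:380].mean(),'jar diff',np.abs(a-b)[215:260,262:315].mean())
cv2.imwrite('pics/t15.png',b)
print(order.job_done())
```

```text
tape diff 7.364533333333333 jar diff 9.09266247379455
the job is handed in; nothing more can be done
None[ WARN:0@0.213] global loadsave.cpp:1063 imwrite_ Unsupported depth image for selected encoder is fallbacked to CV_8U.
```

View pics/t15.png

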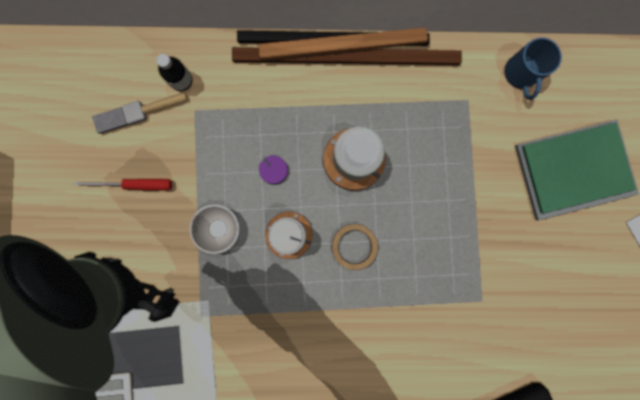

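I turned the aluminium lid back 48° while it rested on the neck, following its rise. It then dropped about 5.5 mm into the thread without resistance. I screwed it clockwise about 80° with one re-grip, let go, moved the arm clear and handed the job in at about 15 s.

**Pointer:** it agrees with the ridge to about 1° in the top view (-109° against -109.5°). In the wrist view the two are about 0.5° apart.

**Height:** in the side view the lid is about 6.2 mm below where it started; 6.4 mm was expected for fully home.

**Neighbours:** in the final top picture the tape (355,247) and bowl (215,230) are at the same pixels as at the start. I ran a pixel difference for the tape only; it was inconclusive because the arm's shadow had moved.

**Checks that disagreed or fell short:**
- The wrist torque showed no clear rise at the end, so tightness rests on the angle and height. I did not turn on toward the end stop.
- The wrist camera's lid outline disagreed with its calibration by a few millimetres, so I used the pointer's direction instead.

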